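# Set a glued carton to dry under the timed bench lamp

## Robot

A 6-joint arm with a two-finger parallel gripper is mounted at the origin on the work surface. World frame = base frame: x ahead of the robot, y to its left, z up, the work surface at z = 0. Lengths are in m, angles in rad, forces in N, time in s.
With the tool pointing down it reaches from about 0.35 to 0.975 m from the base axis. Payload 4.9 kg.
Tool frame: the origin (TCP) lies midway between the tips of the shut fingers; the grasp point (between the pads) lies 19 mm behind it; z points along the fingers, y is the line along which they close (so a half turn about z gives the same grasp; the last joint's range is limited). The gripper opens to 85 mm and grips with 20 to 120 N. Pads are 22 mm wide; open, the fingers measure 114 mm over their backs; the gripper's body (76 mm by 85 mm) begins 54 mm behind the grasp point. The pads swing forward as they close: fully open they stand 13 mm farther back than shut.
Start: joints at [1.122, 0.053, 1.613, -0, 1.476, -0.119], TCP at [0.202, 0.591, 0.231] pointing down, gripper open.
Joint ranges: [-3.01, 3.01], [-1.01, 2.22], [0.06, 2.58], [-1.02, 4.17], [0.09, 2.62], [-3.14, 3.14]. Speed limits (rad/s): [2.57, 2.57, 3.14, 3.14, 3.14, 3.14].

## Interface

Orientations are given as a rotation vector (axis times angle).
In Python, from station import ctrl, optics, job gives the robot as it stands.
- The arm moves only by the shell command python3 -m jog 'ROWS' [OPENING] [FORCE]. ROWS is JSON, a list of rows, each a list of 2 entries, a list of its own where there are three numbers: the shift along the tool's x, y, z in m, then the turn, a rotation vector about the tool's x, y, z in rad. A call has 1 to 5 rows; each row is the pose to reach, as a shift and turn from the pose commanded when the call began, along the tool's axes at that moment; what a row does not reach only later rows make up. A row lasts 1/10 s, in which the tool goes at most 50 mm and 8.59 degrees, less where a joint would pass 70% of its speed; a pose out of reach is approached as far as the arm can. A call with a gripper value outside its range is refused whole. OPENING is the opening, from 0 (shut) to 1 (fully open), set as the call begins (- or left out, the last holds). The fingers move at their own pace and stop on an object; FORCE is the grip in N (left out, the last holds). Time passes only in rows, so rows that repeat a pose let the fingers close. It gives the time, the measured TCP pose, the force, the opening and the grip force at its end, in the units of the state.
- ctrl.get_obs(): the state, without advancing time (a new reading comes with each control period).
- optics.get_image(name): name is "side" or "top"; returns a dict with "image" (384x512x3 uint8, blue, green, red), "fx", "fy", "cx", "cy" (pixels), "rvec" (rotation vector, rad) and "tvec" (3), from world to camera coordinates, as OpenCV has them. Camera axes: x right, y down, z forward; pixel columns grow to the right and rows downward; lengths in m; the calibration is good to about 2 mm. A picture is of the moment at which its call begins. There is no depth.
- job.finish_job(): hands the job in; it is judged then, once.
The state is a dict: "t": time; "q": joint angles; "dq": joint speeds; "effort": joint torques, N m; "tool_pos": TCP position; "tool_rot": TCP orientation; "contact_force": force on the tool from outside, world axes, zero at the start; "wrist_torque": the same for the moment, N m; "opening": finger opening in m; "grip_force": force on a finger pad.
Only numpy, scipy, OpenCV 4.12 (cv2) and the standard library are available. Lean on these libraries where they do the work, as an engineer would, in place of code of your own. Each camera call takes 0.05 s, during which the arm holds its last target. There are 200 camera calls.

## Task

Put the freshly glued long slim carton to dry. First raise the lamp's stiff lid and leave it standing at 60 degrees (in line with the gauge rod at its side), then lay the carton along the tray in front of the lamp, set down and not dropped, so that it lies flat inside the lip. Then wind the timer's key clockwise right up to its stop, in as many part turns as it takes, and last throw the timer's start lever fully over to the back; leave everything else where it stands.

Things in the scene. Friction and masses are not known exactly. Their poses are not given: they have to be found in the camera images.
- lamp: Bench drying lamp, fixed; grey base 200 mm wide (y), reaching from x = -295 to +20 mm. Origin on the table under the lid's hinge line, which runs along y, 60 mm above the table; -x is the lamp's front (robot side). Housing 58 mm high from x = -155 to +15 mm under the lid; a low open tray in front of it.
- gauge (a point): Top end of the gauge: a thin fixed dark rod at the lamp's right-hand side (y = -116 mm), 130 mm long, rising from the hinge line and leaning at exactly 60 degrees from the closed lid. The lid is right when it is in line with the rod.
- tray (a point): Centre of the tray's floor, 12 mm above the table, at x = -250 mm in the lamp's frame, same axes as the lamp. Inside, the tray is 64 mm (x) by 152 mm (y), with a steel lip 4 mm thick and 6 mm high all round.
- lamp_lid (a joint): Opening angle of the lamp lid in rad: 0 shut (level), grows as its front edge rises, limit 1.9; starts at 0 to 0.25. The hinge is stiff: the lid stays wherever it is left (about 6 N at the handle moves it). Aluminium slab 150 mm long from the hinge, 200 mm wide, 12 mm thick, white light panel beneath.
- lamp_lid_handle (a point): Centre of the lid's handle: black round bar 14 mm thick, 40 mm long, parallel to the hinge (its y), held 40 mm off the middle of the lid's front edge by a stem 14 mm wide. 190 mm from the hinge line, 6 mm above the lid's underside (level with the hinge). Its ends are free: pinched end to end from above, it turns between the pads. Axes turn with the lid.
- timer: Clockwork bench timer, fixed to the table: grey case 110 mm (x) by 210 mm (y) by 50 mm high, yaw varies; origin at the centre of its underside. On top, the winding key at y = -50 mm (over a white dial disc) and the start lever at y = +55 mm.
- winding_key (a joint): Wound angle of the timer's key in rad; grows clockwise seen from above; 2.8 is the stop (fully wound). Starts between 0 and 0.5, stays where it is left; about 0.12 N m turns it.
- winding_key_grip (a point): Grip point of the winding key, on its upright axis, 86 mm above the table. The key is a steel blade 40 mm long (its x), 9 mm thick (its y), from 70 to 98 mm above the table. Axes turn with the key.
- start_lever (a joint): Angle of the timer's start lever in rad: 0 leaning to the timer's front (-x of the timer), 1.0 fully over to its back (+x). Stays where it is left, moves with 2 N at the tip. Starts between 0 and 0.15.
- start_lever_tip (a point): Centre of the black ball, 26 mm across, at the lever's tip; the lever is 50 mm long from its pivot, which lies on the timer's y = +55 mm line, x = 0, 72 mm above the table. Its block is 70 x 50 mm and rises to 75 mm above the table, its pivot drum to 85 mm.
- carton: The freshly glued carton: a long slim brown cardboard box 120 mm (its x) by 44 mm by 44 mm, 0.12 kg, lying on the table, with a thin paper strip along its top. Origin at the centre of its underside.
- carton_center (a point): Middle of the long carton, 22 mm above its underside.
- squat_box: cube-like brown cardboard box 64 x 64 x 50 mm (long and wide alike) with a paper band, bystander, origin at the centre of its underside
- bottle: white drinks bottle, 52 mm across, 130 mm tall, green cap, bystander, origin at the centre of its underside
- tape_roll: roll of clear tape lying flat, 90 mm outside, 48 mm high, bystander, origin at the centre of its underside
- glue_jar: closed white jar, 60 mm across, 75 mm tall, black cap, bystander, origin at the centre of its underside
- tube_end: short piece of cardboard tube standing on end, 38 mm across, 90 mm tall, bystander, origin at the centre of its underside
Not all that is in view belongs to the job. Leave any pink look-alike of the carton alone.

How it is judged:
On the way, in this order (a step that is already met when the one before it is completed fails the run):
1. the lamp lid stands at about 60 degrees (52 to 69), let go (value of joint lamp_lid between 0.9 and 1.2 rad and contact force between the fingers and lamp below 0.1 N and velocity of joint lamp_lid below 0.05 rad/s), for 0.2 s.
2. the long carton lies flat inside the tray's lip, let go, the lid still at its angle (x of carton_center in the frame of tray between -0.015 and 0.015 m and y of carton_center in the frame of tray between -0.02 and 0.02 m and z of carton_center in the frame of tray between 0.015 and 0.027 m and angle between the x axis of carton and the y axis of lamp, either way round below 0.35 rad and contact force between the fingers and carton below 0.1 N and linear speed of carton below 0.02 m/s and value of joint lamp_lid between 0.9 and 1.2 rad), for 0.2 s.
3. the key is wound to its stop (2.5 of 2.8 rad or more) (value of joint winding_key above 2.5 rad), for 0.2 s.
4. the start lever is thrown fully over (0.8 rad or more) (value of joint start_lever above 0.8 rad), for 0.2 s.
At the end, for the whole second after the job is handed in: Lid between 52 and 69 degrees open (0.90 to 1.20 rad); long carton at rest and released, flat on the tray floor inside the lip (centre within 15 mm and 20 mm of the tray's, lengthwise within 0.35 rad); key at 2.5 rad or more; start lever at 0.8 rad or more (all of step 2 and value of joint winding_key above 2.5 rad and value of joint start_lever above 0.8 rad); the robot touches nothing.
It fails at once if the long carton is dropped (in the air, touching nothing, more than 25 mm above its place in the tray) (height (world z) of carton_center above 0.06 m and contact force between carton and anything else below 0.02 N and distance of carton from where it was at the start of the episode above 0.03 m).
It fails at once if a bystander is moved by more than 40 mm (distance of any of squat_box, bottle, tape_roll, glue_jar, tube_end from where it was at the start of the episode above 0.04 m).
It fails at once if a bystander is tipped over (angle between any of squat_box, bottle, tape_roll, glue_jar, tube_end's own z axis and vertical above 0.5 rad).
It also fails if it takes over 72 s, if anything falls off the work surface, if the arm or the gripper's body presses on something with over 40 N, if the wrist force passes 120 N, or if a joint passes its speed limit or range.

## Working session

There is one attempt and no reset: what is moved stays moved. The work goes in short steps, Python scripts to look and compute and a shell command to move; the robot and the scene stay as the last step left them, time stands still between calls to the robot, and variables do not carry over. Pictures are saved under pics/ and viewed, at most 11 in all, crops included, and the job is handed in when it is done.

```bash
ls; mkdir -p pics; python3 - <<'E'
from station import ctrl, optics
import cv2,json
o=ctrl.get_obs();print(o)
for n in("top","side"):
    d=optics.get_image(n);cv2.imwrite(f"pics/{n}0.png",d["image"])
    print(n,{k:v for k,v in d.items() if k!="image"})
E
```

```text
pics
{'t': 0.0, 'q': array([ 1.12201932e+00,  5.33421782e-02,  1.61427534e+00,  1.21149793e-05,
        1.47596118e+00, -1.18987986e-01]), 'dq': array([-0.00038404, -0.00134292,  0.00049246,  0.00014167, -0.00024415,
       -0.00161849]), 'effort': array([-1.66911414e-03, -3.93698430e+01, -3.70160973e+01, -3.61849980e-04,
        7.31302847e-03,  1.29316536e-06]), 'tool_pos': array([0.20212763, 0.59077503, 0.23008325]), 'tool_rot': array([-5.15595369e-01, -3.09841724e+00,  2.98896147e-03]), 'contact_force': array([-0.00997494,  0.12105737, -0.19246849]), 'wrist_torque': array([ 0.01997349,  0.02521804, -0.00083495]), 'grip_force': 0.0, 'opening': 0.08509610534545768}
top {'fx': 454.4795055146575, 'fy': 454.4795055146575, 'cx': 254.54369188156628, 'cy': 194.23183933949352, 'rvec': array([ 2.15786584, -2.19561783,  0.07680983]), 'tvec': array([-0.04307143,  0.54232928,  1.61555112])}
side {'fx': 398.97526645518747, 'fy': 398.97526645518747, 'cx': 254.49903176343787, 'cy': 190.58720495630521, 'rvec': array([ 2.14552355, -0.69391025,  0.31891005]), 'tvec': array([-0.4568602 ,  0.2790859 ,  0.94603757])}
```

View pics/top0.png

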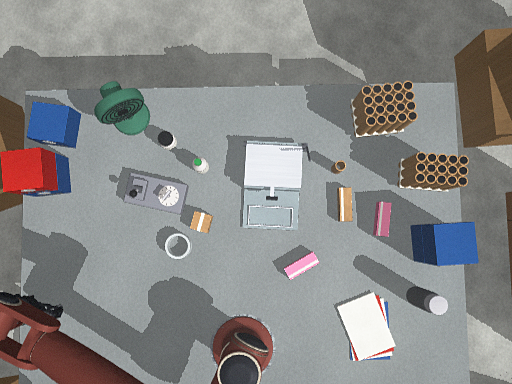

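View pics/side0.png

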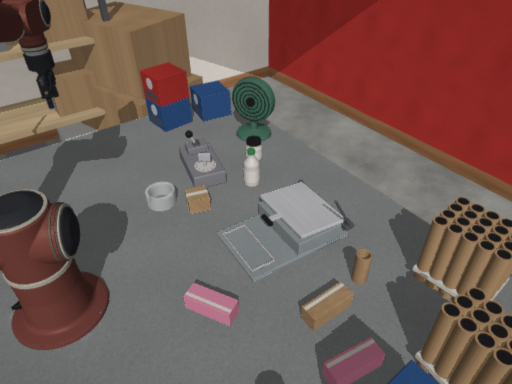

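The top view shows the lamp at about (271,185), its handle at (272,198) and the tray at (270,215). The carton is at (345,204), the timer at (155,190) with its key at (168,196), and the lever ball is near (135,188). The pink boxes are decoys.

```bash
cat > h.py <<'E'
import numpy as np,cv2
from station import ctrl,optics
from scipy.spatial.transform import Rotation as R
def cam(d):
    return np.array([[d["fx"],0,d["cx"]],[0,d["fy"],d["cy"]],[0,0,1.]]),cv2.Rodrigues(np.array(d["rvec"]))[0],np.array(d["tvec"])
def ray(d,p,z):
    K,Rm,t=cam(d);c=-Rm.T@t;v=Rm.T@np.linalg.inv(K)@[p[0],p[1],1.]
    return c+v*(z-c[2])/v[2]
def two(d1,p1,d2,p2):
    P=[]
    for d in(d1,d2):
        K,Rm,t=cam(d);P.append(K@np.c_[Rm,t])
    X=cv2.triangulatePoints(P[0],P[1],np.array(p1,float).reshape(2,1),np.array(p2,float).reshape(2,1))[:,0]
    return X[:3]/X[3]
def proj(d,X):
    K,Rm,t=cam(d);return cv2.projectPoints(np.array(X,float).reshape(-1,3),cv2.Rodrigues(Rm)[0],t,K,None)[0].reshape(-1,2)
def delta(pos,rot=None,z=None):
    "shift in current tool axes to get TCP to pos (world)"
    o=ctrl.get_obs();T=R.from_rotvec(o["tool_rot"])
    return T.inv().apply(np.array(pos)-o["tool_pos"])
E
python3 - <<'E'
from h import *
t=optics.get_image("top");s=optics.get_image("side")
im=t["image"]
a=cv2.resize(im[130:240,225:365],None,fx=4,fy=4,interpolation=cv2.INTER_CUBIC)
b=cv2.resize(im[160:220,110:220],None,fx=4,fy=4,interpolation=cv2.INTER_CUBIC)
c=np.zeros((a.shape[0]+0,0,3),np.uint8)
cv2.imwrite("pics/lamp.png",a);
c=cv2.resize(s["image"][120:195,170:270],None,fx=4,fy=4,interpolation=cv2.INTER_CUBIC)
h=np.zeros((b.shape[0]+c.shape[0],440,3),np.uint8);h[:240,:440]=b;h[240:,:400]=c
cv2.imwrite("pics/timer.png",h)
hsv=cv2.cvtColor(im,cv2.COLOR_BGR2HSV)
m=cv2.inRange(hsv,(5,60,60),(22,255,255))
m=cv2.morphologyEx(m,cv2.MORPH_CLOSE,np.ones((5,5)))
for c in cv2.findContours(m,0,2)[0]:
    if 40<cv2.contourArea(c)<900: 
        r=cv2.minAreaRect(c);print(r,ray(t,r[0],.04))
        if r[0][0]>320 and abs(r[0][0]-345)<12:
            B=cv2.boxPoints(r);print([ray(t,p,.044).round(3) for p in B])
E
```

```text
((9.0, 379.0), (8.0, 18.0), 90.0) [-0.08723727  0.80924278  0.04      ]
((201.02830505371094, 221.65093994140625), (19.367835998535156, 18.54367446899414), 15.945395469665527) [0.44582482 0.13884012 0.04      ]
((508.5, 240.49996948242188), (96.99998474121094, 4.999999046325684), 90.0) [ 0.36116226 -0.94199861  0.04      ]
((344.33074951171875, 203.9223175048828), (34.18102264404297, 14.392008781433105), 88.09085083007812) [ 0.49988906 -0.37052737  0.04      ]
[array([ 0.56 , -0.344,  0.044]), array([ 0.561, -0.395,  0.044]), array([ 0.44 , -0.395,  0.044]), array([ 0.439, -0.344,  0.044])]
((11.0, 190.0), (42.0, 22.0), 90.0) [0.57065973 0.81911158 0.04      ]
((338.25, 166.75001525878906), (9.899494171142578, 14.849241256713867), 45.0) [ 0.63315223 -0.35318308  0.04      ]
[array([ 0.627, -0.321,  0.044]), array([ 0.664, -0.36 ,  0.044]), array([ 0.638, -0.384,  0.044]), array([ 0.601, -0.345,  0.044])]
```

View pics/lamp.png

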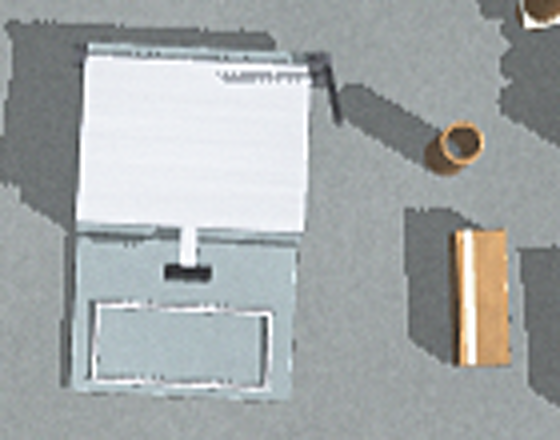

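View pics/timer.png

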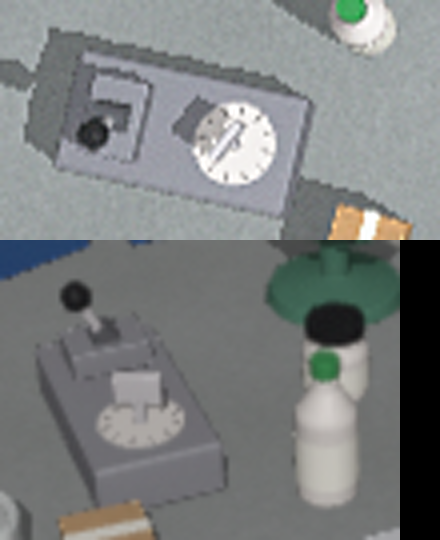

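```bash
python3 - <<'E'
from h import *
t=optics.get_image("top");s=optics.get_image("side")
for n,d in(("top",t),("side",s)):
    K,Rm,tt=cam(d);print(n,"campos",(-Rm.T@tt).round(3))
L=lambda p:((p[0]+.5)/4-.5+225,(p[1]+.5)/4-.5+130)
T=lambda p:((p[0]+.5)/4-.5+110,(p[1]+.5)/4-.5+160)
S=lambda p:((p[0]+.5)/4-.5+170,(p[1]-240+.5)/4-.5+120)
f=lambda F,ps,z:np.array([ray(t,F(p),z) for p in ps])
tr=f(L,[(91,304),(271,312),(266,389),(91,384)],.018);print("tray",tr.round(3),tr.mean(0).round(3))
fr=f(L,[(66,388),(290,400)],.012);print("front",fr.round(3))
for z in(.066,.09,.11):print("handle",z,ray(t,L((188,273)),z).round(3), ray(t,L((164,271)),z).round(3),ray(t,L((211,275)),z).round(3))
lid=f(L,[(78,230),(305,231)],.08);print("lidfront",lid.round(3))
rod=L((339,121)); print("rodtop",ray(t,rod,.06+.13*np.sin(np.pi/3)).round(3), "rodbase",ray(t,L((322,58)),.06).round(3))
tc=f(T,[(85,53),(313,102),(283,215),(57,168)],.05);print("timer",tc.round(3),tc.mean(0).round(3))
print("dial",ray(t,T((235,143)),.052).round(3),"key ends",ray(t,T((242,124)),.098).round(3),ray(t,T((209,168)),.098).round(3))
print("ball",two(t,T((93,133)),s,S((76,297))).round(3))
print("handle2 side", two(t,L((188,272)),s,(267,219)).round(3))
o=f(L,[(456,231),(506,230),(510,366),(459,366)],.044);print("carton",o.round(3))
print("strip",ray(t,L((470,298)),.044).round(3))
for p in ((302,305),(347,287),(354,298),(308,324)):print(ray(s,p,.044).round(3))
o=ctrl.get_obs();print(R.from_rotvec(o["tool_rot"]).as_matrix().round(3))
E
```

```text
top campos [ 0.412 -0.066  1.653]
side campos [ 0.049 -0.738  0.797]
tray [[ 0.501 -0.026  0.018]
 [ 0.491 -0.188  0.018]
 [ 0.422 -0.182  0.018]
 [ 0.429 -0.025  0.018]] [ 0.461 -0.105  0.018]
front [[ 0.426 -0.002  0.012]
 [ 0.412 -0.203  0.012]]
handle 0.066 [ 0.524 -0.112  0.066] [ 0.526 -0.091  0.066] [ 0.522 -0.132  0.066]
handle 0.09 [ 0.522 -0.112  0.09 ] [ 0.524 -0.091  0.09 ] [ 0.52  -0.131  0.09 ]
handle 0.11 [ 0.521 -0.111  0.11 ] [ 0.523 -0.091  0.11 ] [ 0.519 -0.131  0.11 ]
lidfront [[ 0.562 -0.017  0.08 ]
 [ 0.558 -0.214  0.08 ]]
rodtop [ 0.639 -0.236  0.173] rodbase [ 0.713 -0.235  0.06 ]
timer [[0.623 0.386 0.05 ]
 [0.576 0.183 0.05 ]
 [0.476 0.21  0.05 ]
 [0.521 0.411 0.05 ]] [0.549 0.298 0.05 ]
dial [0.54  0.252 0.052] key ends [0.553 0.237 0.098] [0.516 0.266 0.098]
ball [0.546 0.36  0.117]
handle2 side [ 0.524 -0.112  0.085]
carton [[ 0.559 -0.351  0.044]
 [ 0.559 -0.396  0.044]
 [ 0.438 -0.395  0.044]
 [ 0.439 -0.35   0.044]]
strip [ 0.499 -0.362  0.044]
[ 0.443 -0.35   0.044]
[ 0.56  -0.374  0.044]
[ 0.55  -0.405  0.044]
[ 0.421 -0.394  0.044]
[[-0.946  0.324 -0.   ]
 [ 0.324  0.946 -0.001]
 [ 0.    -0.001 -1.   ]]
```

```bash
python3 -m jog '[[[-0.05,-0.053,0],[0,0,-0.14]],[[-0.1,-0.106,0],[0,0,-0.265]],[[-0.15,-0.16,0],[0,0,-0.265]],[[-0.17,-0.18,0],[0,0,-0.265]],[[-0.17,-0.18,0],[0,0,-0.265]]]' 1 40
for i in 1; do python3 -m jog '[[[-0.083,-0.154,0],[0,0,0]],[[-0.083,-0.154,0],[0,0,0]],[[-0.083,-0.154,0],[0,0,0]],[[-0.083,-0.154,0],[0,0,0]],[[-0.083,-0.154,0],[0,0,0]]]'
python3 -m jog '[[[-0.083,-0.154,0],[0,0,0]],[[-0.083,-0.154,0],[0,0,0]],[[-0.083,-0.154,0],[0,0,0]],[[-0.083,-0.154,0],[0,0,0]],[[-0.083,-0.154,0],[0,0,0]]]'
python3 -m jog '[[[-0.083,-0.154,0],[0,0,0]],[[-0.083,-0.154,0],[0,0,0]],[[-0.083,-0.154,0],[0,0,0]],[[-0.083,-0.154,0],[0,0,0]],[[-0.083,-0.154,0],[0,0,0]]]'; done
python3 - <<'E'
from h import *
o=ctrl.get_obs();print(o["t"],o["q"].round(3),o["tool_pos"]);print(R.from_rotvec(o["tool_rot"]).as_matrix().round(3),delta([.522,-.111,.062]).round(4))
E
```

```text
t: 0.8
tool_pos: [0.3053, 0.3641, 0.2313]
tool_rot: [0.101, 3.139, 0.0]
contact_force: [-0.2, -0.5, 0.0]
opening: 0.0853
grip_force: 0.0
t: 1.3
tool_pos: [0.3788, 0.2045, 0.2315]
tool_rot: [0.11, 3.139, -0.001]
contact_force: [0.2, -0.2, -0.3]
opening: 0.0853
grip_force: 0.0
t: 1.8
tool_pos: [0.4514, 0.0463, 0.2312]
tool_rot: [-0.107, -3.139, 0.0]
contact_force: [-0.5, 1.7, -0.2]
opening: 0.0854
grip_force: 0.0
t: 2.3
tool_pos: [0.5244, -0.112, 0.231]
tool_rot: [-0.105, -3.139, -0.001]
contact_force: [1.1, 0.9, 1.0]
opening: 0.0855
grip_force: 0.0
2.3 [-0.349 -0.16   1.818  0.     1.484 -1.854] [ 0.52441732 -0.11204825  0.23099528]
[[-0.998  0.067 -0.001]
 [ 0.067  0.998  0.   ]
 [ 0.001  0.    -1.   ]] [0.0024 0.0008 0.169 ]
```

```bash
python3 -m jog '[[[0.002,0,0.05],[0,0,0]],[[0.002,0,0.1],[0,0,0]],[[0.002,0,0.14],[0,0,0]],[[0.002,0,0.165],[0,0,0]],[[0.002,0,0.167],[0,0,0]]]' 1
python3 -m jog '[[[0,0,0],[0,0,0]],[[0,0,0],[0,0,0]],[[0,0,0],[0,0,0]],[[0,0,0],[0,0,0]],[[0,0,0],[0,0,0]]]' 0.3 40
python3 -m jog '[[[0,0,0],[0,0,0]],[[0,0,0],[0,0,0]],[[0,0,0],[0,0,0]]]'
python3 - <<'E'
from h import *
s=optics.get_image("side");t=optics.get_image("top")
a=cv2.resize(s["image"][140:280,190:380],None,fx=3,fy=3);b=cv2.resize(t["image"][130:240,225:365],(570,448))
cv2.imwrite("pics/grip.png",a)
E
```

```text
t: 2.8
tool_pos: [0.518, -0.1076, 0.0598]
tool_rot: [-0.098, -3.131, -0.006]
contact_force: [-0.2, -0.1, 0.8]
opening: 0.0855
grip_force: 0.0
t: 3.3
tool_pos: [0.523, -0.1114, 0.0661]
tool_rot: [0.102, 3.136, -0.001]
contact_force: [2.2, 0.6, 3.1]
opening: 0.0388
grip_force: 42.1
t: 3.6
tool_pos: [0.5229, -0.1114, 0.0652]
tool_rot: [0.102, 3.136, -0.001]
contact_force: [5.2, 1.0, 1.9]
opening: 0.0389
grip_force: 42.1
```

View pics/grip.png

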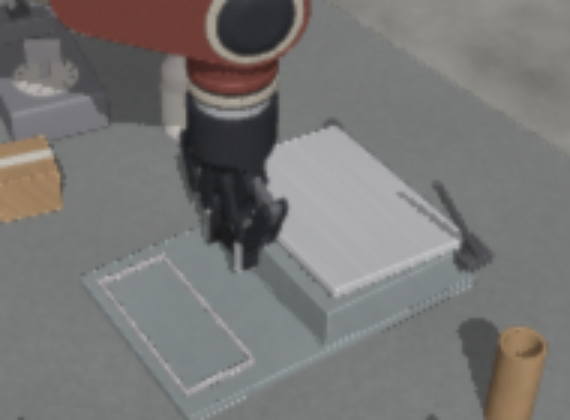

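The handle is held: the opening is 39 mm, with the fingers at about (240,230) in the crop. Next I follow the lid's arc.

```bash
python3 -m jog '[[[-0.0035,0,-0.0187],[0,0,0]],[[-0.0088,0,-0.037],[0,0,0]],[[-0.0158,0,-0.0546],[0,0,0]],[[-0.0246,0,-0.0715],[0,0,0]],[[-0.0351,0,-0.0873],[0,0,0]]]'
python3 -m jog '[[[-0.012,0,-0.0148],[0,0,0]],[[-0.0253,0,-0.0283],[0,0,0]],[[-0.040,0,-0.0404],[0,0,0]],[[-0.0558,0,-0.0509],[0,0,0]],[[-0.0674,0,-0.0573],[0,0,0]]]'
python3 -m jog '[[[0,0,0],[0,0,0]],[[0,0,0],[0,0,0]],[[0,0,0],[0,0,0]],[[0,0,0],[0,0,0]]]'
python3 - <<'E'
from h import *
s=optics.get_image("side")
cv2.imwrite("pics/lid.png",cv2.resize(s["image"][120:280,190:390],None,fx=3,fy=3))
E
```

```text
t: 4.2
tool_pos: [0.5522, -0.1133, 0.148]
tool_rot: [-0.102, -3.127, -0.001]
contact_force: [-4.5, -3.5, -6.1]
opening: 0.0389
grip_force: 41.2
t: 4.7
tool_pos: [0.6205, -0.1181, 0.2073]
tool_rot: [-0.103, -3.128, 0.0]
contact_force: [-9.3, -1.6, 4.5]
opening: 0.0389
grip_force: 40.4
t: 5.1
tool_pos: [0.6227, -0.1183, 0.2084]
tool_rot: [-0.103, -3.138, 0.002]
contact_force: [-5.1, -3.7, 3.6]
opening: 0.0392
grip_force: 42.3
```

View pics/lid.png

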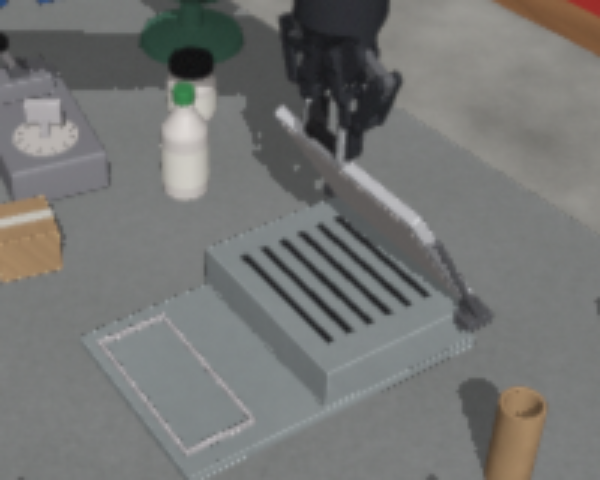

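The lid lies in line with the gauge rod (its edge runs to the rod near (455,270) in the crop). I release it and go to the carton.

```bash
python3 -m jog '[[[0,0,0],[0,0,0]],[[0,0,0],[0,0,0]],[[0,0,0],[0,0,0]],[[0,0,-0.03],[0,0,0]],[[0,0,-0.07],[0,0,0]]]' 1
python3 -m jog '[[[0.02,-0.04,0],[0,0,0]],[[0.04,-0.085,0],[0,0,0]],[[0.06,-0.13,0],[0,0,0]],[[0.08,-0.175,0],[0,0,0]],[[0.1,-0.22,0],[0,0,-0.06]]]'
python3 -m jog '[[[0,0,0],[0,0,0]],[[0,0,0],[0,0,0]],[[0,0,0],[0,0,0]]]'
python3 - <<'E'
from h import *
o=ctrl.get_obs();print(R.from_rotvec(o["tool_rot"]).as_matrix().round(3),delta([.499,-.373,.014]).round(4))
t=optics.get_image("top");s=optics.get_image("side")
p=(339.,122.)
hs=cv2.cvtColor(t["image"],cv2.COLOR_BGR2HSV);m=cv2.inRange(hs[185:225,335:362],(5,60,60),(22,255,255));ys,xs=np.nonzero(m);print(len(xs), xs.min()+335,xs.max()+335,ys.min()+185,ys.max()+185)
cv2.imwrite("pics/l2.png",cv2.resize(s["image"][120:360,190:390],None,fx=2.4,fy=2.4))
E
```

```text
t: 5.65
tool_pos: [0.6224, -0.1169, 0.2759]
tool_rot: [-0.101, -3.134, -0.004]
contact_force: [0.3, -1.7, -0.3]
opening: 0.0851
grip_force: 0.0
t: 6.15
tool_pos: [0.509, -0.332, 0.2789]
tool_rot: [0.004, 3.14, -0.0]
contact_force: [0.6, -0.7, -0.0]
opening: 0.0854
grip_force: 0.0
t: 6.45
tool_pos: [0.5103, -0.3299, 0.2788]
tool_rot: [0.006, 3.141, 0.001]
contact_force: [0.3, 0.9, 0.4]
opening: 0.0855
grip_force: 0.0
[[-1.     0.004  0.   ]
 [ 0.004  1.     0.001]
 [-0.     0.001 -1.   ]] [ 0.0113 -0.0433  0.2648]
290 335 361 185 224
```

View pics/l2.png

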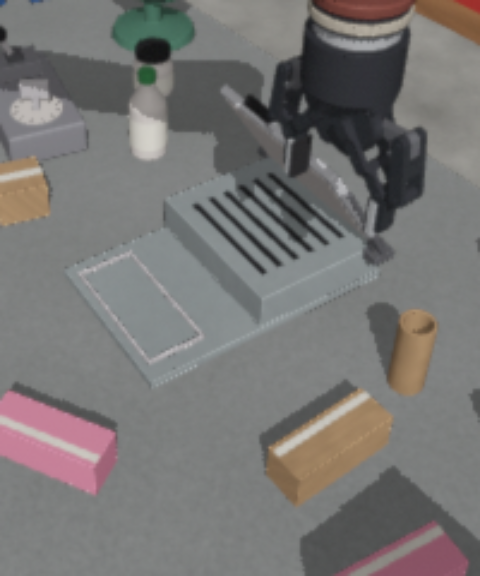

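The lid holds its angle. The carton at about (330,445) is clear of its neighbours, so I descend and grasp it.

```bash
python3 -m jog '[[[0.011,-0.043,0.03],[0,0,0]],[[0.011,-0.043,0.075],[0,0,0]],[[0.011,-0.043,0.12],[0,0,0]],[[0.011,-0.043,0.165],[0,0,0]],[[0.011,-0.043,0.2],[0,0,0]]]' 1
python3 -m jog '[[[0,0,0.035],[0,0,0]],[[0,0,0.055],[0,0,0]],[[0,0,0.064],[0,0,0]],[[0,0,0.064],[0,0,0]],[[0,0,0.064],[0,0,0]]]'
python3 -m jog '[[[0,0,0],[0,0,0]],[[0,0,0],[0,0,0]],[[0,0,0],[0,0,0]],[[0,0,0],[0,0,0]],[[0,0,0],[0,0,0]]]' 0.3 30
python3 -m jog '[[[0,0,0],[0,0,0]],[[0,0,0],[0,0,0]]]'
```

```text
t: 7.05
tool_pos: [0.4984, -0.3716, 0.0757]
tool_rot: [-0.005, -3.14, -0.003]
contact_force: [0.2, -0.7, -0.9]
opening: 0.0851
grip_force: 0.0
t: 7.55
tool_pos: [0.4998, -0.374, 0.0163]
tool_rot: [0.006, 3.14, -0.002]
contact_force: [0.1, -0.9, -0.3]
opening: 0.0855
grip_force: 0.0
t: 8.05
tool_pos: [0.4992, -0.3744, 0.0162]
tool_rot: [0.008, 3.14, -0.002]
contact_force: [-0.7, 0.2, 5.5]
opening: 0.0435
grip_force: 32.8
t: 8.25
tool_pos: [0.4992, -0.3744, 0.0161]
tool_rot: [0.008, 3.14, -0.002]
contact_force: [-1.0, 0.2, 5.6]
opening: 0.0437
grip_force: 32.9
```

```bash
python3 -m jog '[[[0,0,-0.01],[0,0,0]],[[0,0,-0.03],[0,0,0]],[[0,0,-0.055],[0,0,0]],[[0,0,-0.08],[0,0,0]],[[0,0,-0.1],[0,0,0]]]'
python3 -m jog '[[[0.004,0.027,0],[0,0,0.14]],[[0.008,0.054,0],[0,0,0.28]],[[0.012,0.081,0],[0,0,0.42]],[[0.016,0.108,0],[0,0,0.56]],[[0.02,0.135,0],[0,0,0.7]]]'
python3 -m jog '[[[0,0,0],[0,0,0.14]],[[0,0,0],[0,0,0.28]],[[0,0,0],[0,0,0.42]],[[0,0,0],[0,0,0.56]],[[0,0,0],[0,0,0.7]]]'
python3 -m jog '[[[0,0,0],[0,0,0.14]],[[0,0,0],[0,0,0.238]],[[0,0,0],[0,0,0.238]],[[0,0,0],[0,0,0.238]]]'
python3 - <<'E'
from h import *
o=ctrl.get_obs();print(R.from_rotvec(o["tool_rot"]).as_matrix().round(3),delta([.461,-.105,.030]).round(4),o["q"].round(2))
E
```

```text
t: 8.75
tool_pos: [0.4985, -0.3737, 0.1163]
tool_rot: [0.008, 3.141, -0.0]
contact_force: [-0.2, 0.0, -0.7]
opening: 0.0437
grip_force: 32.0
t: 9.25
tool_pos: [0.4784, -0.2373, 0.1146]
tool_rot: [-1.093, -2.944, -0.001]
contact_force: [0.4, 0.8, -1.0]
opening: 0.0433
grip_force: 32.1
t: 9.75
tool_pos: [0.4787, -0.2382, 0.1146]
tool_rot: [-2.036, -2.391, 0.0]
contact_force: [-0.1, 0.1, -1.0]
opening: 0.0435
grip_force: 32.1
t: 10.15
tool_pos: [0.4789, -0.2384, 0.1147]
tool_rot: [-2.297, -2.142, 0.0]
contact_force: [-0.4, 0.5, -0.8]
opening: 0.0435
grip_force: 32.1
[[ 0.07   0.998 -0.001]
 [ 0.998 -0.07   0.   ]
 [ 0.    -0.001 -1.   ]] [ 0.1318 -0.0271  0.0848] [-0.6  -0.06  1.93 -0.    1.28 -0.53]
```

```bash
python3 -m jog '[[[0.035,-0.007,0],[0,0,0]],[[0.07,-0.014,0],[0,0,0]],[[0.105,-0.021,0],[0,0,0]],[[0.132,-0.027,0],[0,0,0]],[[0.132,-0.027,0.03],[0,0,0]]]'
python3 -m jog '[[[0,0,0.015],[0,0,0]],[[0,0,0.025],[0,0,0]],[[0,0,0.025],[0,0,0]]]'
python3 - <<'E'
from h import *
t=optics.get_image("top");s=optics.get_image("side")
a=cv2.resize(s["image"][180:290,200:340],None,fx=4,fy=4)
b=cv2.resize(t["image"][170:240,225:315],None,fx=4,fy=4)
cv2.imwrite("pics/place.png",cv2.hconcat([a[:440,:440],cv2.copyMakeBorder(b,0,160,0,0,0)]))
print(delta([.461,-.105,.028]).round(4))
E
```

```text
t: 10.65
tool_pos: [0.4646, -0.1036, 0.0887]
tool_rot: [2.289, 2.141, 0.007]
contact_force: [1.1, -0.0, -1.4]
opening: 0.0435
grip_force: 32.1
t: 10.95
tool_pos: [0.4606, -0.1046, 0.0584]
tool_rot: [-2.297, -2.139, 0.002]
contact_force: [0.3, 0.1, -1.0]
opening: 0.0438
grip_force: 32.0
[ 0.0003 -0.0012  0.0324]
```

View pics/place.png

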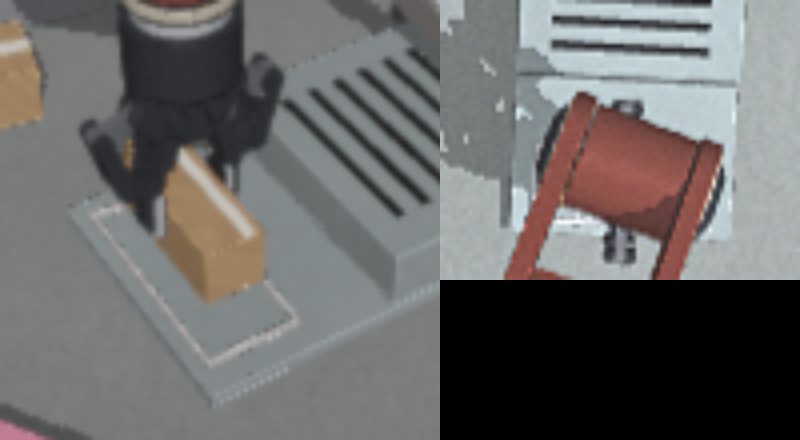

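The carton hangs level over the tray. Its near end is at about (235,275) in the crop and it is parallel to the lip, so I lower it slowly.

```bash
python3 -m jog '[[[0,-0.001,0.01],[0,0,0]],[[0,-0.001,0.02],[0,0,0]],[[0,-0.001,0.026],[0,0,0]],[[0,-0.001,0.030],[0,0,0]],[[0,-0.001,0.0325],[0,0,0]]]'
python3 -m jog '[[[0,0,0],[0,0,0]],[[0,0,0],[0,0,0]]]'
```

```text
t: 11.55
tool_pos: [0.4604, -0.1048, 0.0281]
tool_rot: [-2.298, -2.138, 0.002]
contact_force: [-10.8, 4.8, 22.6]
opening: 0.0436
grip_force: 34.9
t: 11.75
tool_pos: [0.461, -0.1051, 0.0281]
tool_rot: [-2.3, -2.14, 0.0]
contact_force: [-3.1, 0.3, 5.8]
opening: 0.0431
grip_force: 32.8
```

```bash
python3 -m jog '[[[0,0,-0.001],[0,0,0]],[[0,0,-0.001],[0,0,0]],[[0,0,-0.001],[0,0,0]],[[0,0,-0.001],[0,0,0]],[[0,0,-0.02],[0,0,0]]]' 1
python3 -m jog '[[[0,0,-0.04],[0,0,0]],[[0,0,-0.08],[0,0,0]],[[0,0,-0.12],[0,0,0]],[[0,0,-0.15],[0,0,0]]]'
python3 -m jog '[[[0.036,0.005,0],[0,0,-0.1]],[[0.072,0.01,0],[0,0,-0.2]],[[0.11,0.015,0],[0,0,-0.3]],[[0.145,0.02,0],[0,0,-0.4]],[[0.18,0.025,0],[0,0,-0.5]]]' 0.6
python3 - <<'E'
from h import *
t=optics.get_image("top");s=optics.get_image("side")
cv2.imwrite("pics/after.png",cv2.resize(s["image"][100:290,160:380],None,fx=3,fy=3))
A=R.from_rotvec(ctrl.get_obs()["tool_rot"]).as_matrix();print(A.round(3),delta([.537,.251,.2]).round(4), np.degrees(np.arctan2(A[1,1],A[0,1])))
b=cv2.resize(t["image"][160:240,110:310],None,fx=4,fy=4);cv2.imwrite("pics/aftert.png",b)
E
```

```text
t: 12.25
tool_pos: [0.4584, -0.1041, 0.0449]
tool_rot: [-2.296, -2.136, 0.004]
contact_force: [0.0, 0.6, -0.3]
opening: 0.0852
grip_force: 0.0
t: 12.65
tool_pos: [0.4614, -0.1052, 0.2003]
tool_rot: [2.298, 2.138, 0.002]
contact_force: [-0.5, -0.5, -0.1]
opening: 0.085
grip_force: 0.0
t: 13.15
tool_pos: [0.4987, 0.0743, 0.1973]
tool_rot: [1.693, 2.646, 0.0]
contact_force: [0.8, -0.4, -0.2]
opening: 0.0514
grip_force: 0.0
[[-0.42   0.907 -0.   ]
 [ 0.907  0.42   0.001]
 [ 0.001  0.    -1.   ]] [ 0.1428  0.1082 -0.0025] 24.862352455174626
```

View pics/after.png

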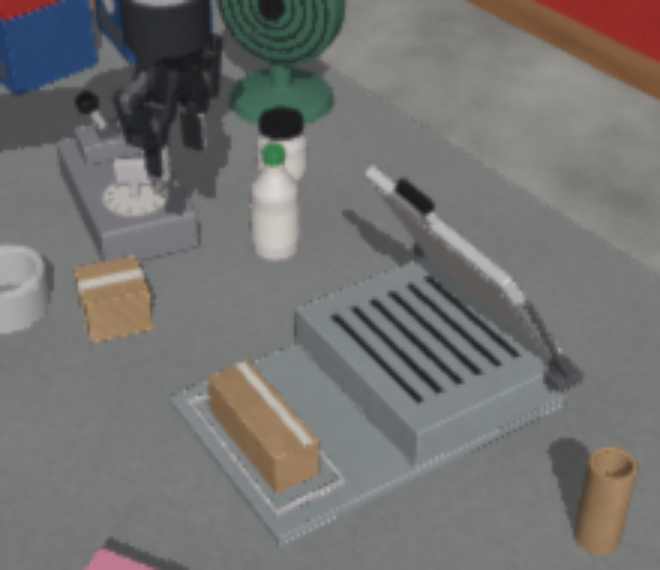

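The carton lies flat inside the lip (centre near (262,420) in the crop), and the lid edge is in line with the rod. Next is the key.

```bash
python3 -m jog '[[[0.036,0.027,0],[0,0,-0.12]],[[0.072,0.054,0],[0,0,-0.24]],[[0.108,0.081,0],[0,0,-0.36]],[[0.143,0.108,0],[0,0,-0.473]],[[0.143,0.108,0],[0,0,-0.473]]]'
python3 -m jog '[[[0,0,0],[0,0,0]],[[0,0,0],[0,0,0]]]'
python3 - <<'E'
from h import *
t=optics.get_image("top");im=t["image"];hs=cv2.cvtColor(im,cv2.COLOR_BGR2HSV)
m=np.zeros(im.shape[:2],np.uint8);m[195:235,235:305]=cv2.inRange(hs,(5,60,60),(22,255,255))[195:235,235:305]
m=cv2.morphologyEx(m,cv2.MORPH_CLOSE,np.ones((5,5)))
c=max(cv2.findContours(m,0,2)[0],key=cv2.contourArea);r=cv2.minAreaRect(c);print(r,ray(t,r[0],.056).round(3))
A=R.from_rotvec(ctrl.get_obs()["tool_rot"]).as_matrix();print(delta([.537,.251,.066]).round(4), np.degrees(np.arctan2(A[1,1],A[0,1])),ctrl.get_obs()["q"].round(2))
E
```

```text
t: 13.75
tool_pos: [0.5379, 0.251, 0.197]
tool_rot: [-1.025, -2.969, -0.001]
contact_force: [-0.4, 0.0, -0.2]
opening: 0.0514
grip_force: 0.0
t: 13.95
tool_pos: [0.5374, 0.2465, 0.1971]
tool_rot: [-1.035, -2.966, 0.001]
contact_force: [-0.1, 0.0, 0.1]
opening: 0.0512
grip_force: 0.0
((269.7876892089844, 215.82154846191406), (33.83671188354492, 12.75810432434082), 3.1798300743103027) [ 0.462 -0.105  0.056]
[0.0034 0.0034 0.1313] 51.49523977930572 [ 0.3  -0.    1.73 -0.    1.42 -0.59]
```

```bash
python3 -m jog '[[[0.003,0.003,0.04],[0,0,0]],[[0.003,0.003,0.08],[0,0,0]],[[0.003,0.003,0.11],[0,0,0]],[[0.003,0.003,0.125],[0,0,0]],[[0.003,0.003,0.131],[0,0,0]]]'
python3 -m jog '[[[0,0,0],[0,0,0]],[[0,0,0],[0,0,0]],[[0,0,0],[0,0,0]],[[0,0,0],[0,0,0]],[[0,0,0],[0,0,0]]]' 0 30
python3 -m jog '[[[0,0,0],[0,0,0]],[[0,0,0],[0,0,0]],[[0,0,0],[0,0,0]]]' 0 60
python3 - <<'E'
from h import *
o=ctrl.get_obs();print(o["wrist_torque"].round(3),o["q"].round(3))
E
```

```text
t: 14.5
tool_pos: [0.5362, 0.2506, 0.0648]
tool_rot: [-1.034, -2.964, 0.003]
contact_force: [0.2, -0.6, 0.0]
opening: 0.0511
grip_force: 0.0
t: 15.0
tool_pos: [0.5394, 0.2532, 0.0689]
tool_rot: [1.031, 2.963, 0.007]
contact_force: [2.2, 4.0, 1.9]
opening: 0.0084
grip_force: 29.2
t: 15.3
tool_pos: [0.5394, 0.2532, 0.069]
tool_rot: [1.031, 2.963, 0.007]
contact_force: [4.3, 3.9, 1.0]
opening: 0.0079
grip_force: 62.4
[ 0.497 -0.486 -0.034] [ 3.140e-01  1.340e-01  1.812e+00  1.000e-03  1.190e+00 -5.880e-01]
```

```bash
python3 -m jog '[[[0,0.003,0],[0,0,0.1]],[[0,0.003,0],[0,0,0.2]],[[0,0.003,0],[0,0,0.3]],[[0,0.003,0],[0,0,0.4]],[[0,0.003,0],[0,0,0.5]]]'
python3 -m jog '[[[0,0,0],[0,0,0.12]],[[0,0,0],[0,0,0.24]],[[0,0,0],[0,0,0.36]],[[0,0,0],[0,0,0.48]],[[0,0,0],[0,0,0.6]]]'
python3 - <<'E'
from h import *
o=ctrl.get_obs();A=R.from_rotvec(o["tool_rot"]).as_matrix();print(np.degrees(np.arctan2(A[1,1],A[0,1])),o["wrist_torque"].round(3),o["q"].round(3))
E
```

```text
t: 15.8
tool_pos: [0.5397, 0.2535, 0.0689]
tool_rot: [1.738, 2.615, -0.002]
contact_force: [-2.7, -3.3, 8.9]
opening: 0.0081
grip_force: 63.4
t: 16.3
tool_pos: [0.5399, 0.2535, 0.069]
tool_rot: [2.433, 1.983, -0.0]
contact_force: [-2.2, -4.0, 7.7]
opening: 0.008
grip_force: 63.3
-11.635476425844853 [-0.654  0.329  0.068] [ 0.316  0.138  1.806 -0.003  1.196  0.52 ]
```

```bash
python3 -m jog '[[[0,0,0],[0,0,0.12]],[[0,0,0],[0,0,0.24]],[[0,0,0],[0,0,0.36]],[[0,0,0],[0,0,0.48]],[[0,0,0],[0,0,0.6]]]'
python3 -m jog '[[[0,0,0],[0,0,0.1]],[[0,0,0],[0,0,0.2]],[[0,0,0],[0,0,0.3]],[[0,0,0],[0,0,0.4]],[[0,0,0],[0,0,0.45]]]'
python3 - <<'E'
from h import *
o=ctrl.get_obs();A=R.from_rotvec(o["tool_rot"]).as_matrix();print(np.degrees(np.arctan2(A[1,1],A[0,1])),o["wrist_torque"].round(3),o["q"].round(3))
E
python3 -m jog '[[[0,0,0],[0,0,0.05]],[[0,0,0],[0,0,0.1]],[[0,0,0],[0,0,0.15]],[[0,0,0],[0,0,0.2]],[[0,0,0],[0,0,0.2]]]'
python3 - <<'E'
from h import *
o=ctrl.get_obs();A=R.from_rotvec(o["tool_rot"]).as_matrix();print(np.degrees(np.arctan2(A[1,1],A[0,1])),o["wrist_torque"].round(3),o["q"].round(3))
E
```

```text
t: 16.8
tool_pos: [0.5401, 0.2534, 0.0689]
tool_rot: [2.91, 1.175, 0.002]
contact_force: [-0.6, -4.4, 7.7]
opening: 0.008
grip_force: 63.3
t: 17.3
tool_pos: [0.5402, 0.2532, 0.0689]
tool_rot: [3.099, 0.5, 0.003]
contact_force: [-0.8, -4.6, 7.3]
opening: 0.0081
grip_force: 63.2
-71.68276848478264 [-0.758  0.205  0.116] [ 0.315  0.139  1.806 -0.003  1.196  1.568]
t: 17.8
tool_pos: [0.5402, 0.2532, 0.0689]
tool_rot: [3.133, 0.19, 0.003]
contact_force: [-1.2, -5.0, 6.5]
opening: 0.0082
grip_force: 63.2
-83.04900241828722 [-0.746  0.293 -0.019] [ 0.315  0.139  1.806 -0.003  1.196  1.766]
```

```bash
python3 -m jog '[[[0,0,0],[0,0,0.04]],[[0,0,0],[0,0,0.08]],[[0,0,0],[0,0,0.12]],[[0,0,0],[0,0,0.12]]]'
python3 - <<'E'
from h import *
o=ctrl.get_obs();A=R.from_rotvec(o["tool_rot"]).as_matrix();print(np.degrees(np.arctan2(A[1,1],A[0,1])),o["wrist_torque"].round(3),o["q"].round(3),o["effort"].round(2))
E
python3 -m jog '[[[0,0,0],[0,0,0.04]],[[0,0,0],[0,0,0.08]],[[0,0,0],[0,0,0.08]]]'
python3 - <<'E'
from h import *
o=ctrl.get_obs();A=R.from_rotvec(o["tool_rot"]).as_matrix();print(np.degrees(np.arctan2(A[1,1],A[0,1])),o["wrist_torque"].round(3),o["q"].round(3),o["effort"].round(2))
E
```

```text
t: 18.2
tool_pos: [0.5402, 0.2531, 0.0691]
tool_rot: [3.137, 0.013, 0.004]
contact_force: [-0.3, -4.5, 7.5]
opening: 0.0081
grip_force: 107.5
-89.52698124059674 [-0.818  0.287  1.989] [ 0.316  0.139  1.806 -0.005  1.196  1.88 ] [  0.35 -35.14 -30.52   1.74  -0.81   2.15]
t: 18.5
tool_pos: [0.5402, 0.2531, 0.0692]
tool_rot: [3.135, -0.105, 0.005]
contact_force: [-1.2, -5.7, 8.0]
opening: 0.0081
grip_force: 156.7
-93.83987053632224 [-0.776  0.382  3.359] [ 0.316  0.138  1.806 -0.007  1.196  1.957] [ -1.   -34.91 -30.4    2.25  -0.84   3.52]
```

The wrist torque jumped to about 2–3.4 N m, so the key is at its stop. I ease off, release it and go up.

```bash
python3 -m jog '[[[0,0,0],[0,0,-0.08]],[[0,0,0],[0,0,-0.16]],[[0,0,0],[0,0,-0.16]]]' - 30
python3 -m jog '[[[0,0,0],[0,0,0]],[[0,0,0],[0,0,0]],[[0,0,0],[0,0,0]],[[0,0,-0.01],[0,0,0]],[[0,0,-0.04],[0,0,0]]]' 0.6
python3 -m jog '[[[0,0,-0.04],[0,0,0.1]],[[0,0,-0.09],[0,0,0.22]],[[0,0,-0.09],[0,0,0.22]],[[0,0,-0.09],[0,0,0.22]]]' 0
python3 - <<'E'
from h import *
t=optics.get_image("top");s=optics.get_image("side")
o=ctrl.get_obs();A=R.from_rotvec(o["tool_rot"]).as_matrix();print(np.degrees(np.arctan2(A[1,1],A[0,1])),delta([.490,.372,.19]).round(4),delta([.567,.355,.112]).round(4))
cv2.imwrite("pics/key.png",cv2.resize(s["image"][110:210,150:270],None,fx=4,fy=4))
E
```

```text
t: 18.8
tool_pos: [0.5402, 0.2531, 0.069]
tool_rot: [3.135, 0.134, 0.004]
contact_force: [-0.8, -5.0, 6.5]
opening: 0.0073
grip_force: 67.2
t: 19.3
tool_pos: [0.5362, 0.2535, 0.1034]
tool_rot: [3.137, 0.128, -0.012]
contact_force: [0.4, -0.6, -0.2]
opening: 0.0512
grip_force: 0.0
t: 19.7
tool_pos: [0.54, 0.2548, 0.1993]
tool_rot: [-3.132, 0.216, -0.007]
contact_force: [-0.5, 0.0, -0.9]
opening: -0.0002
grip_force: 0.0
-97.88684847064421 [-0.0639 -0.1102  0.0053] [ 0.0149 -0.104   0.0832]
```

View pics/key.png

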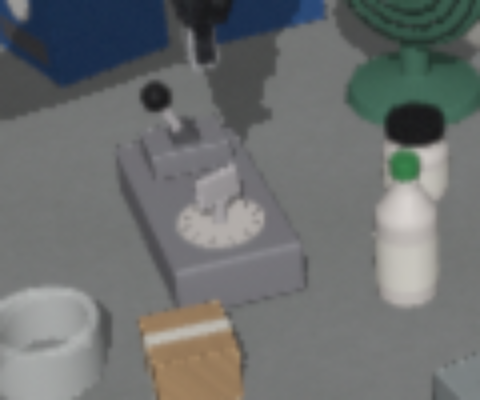

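The key blade has turned (it is at about (217,185) in the crop), and the lever ball at (157,97) still leans to the front. Next I throw the lever.

```bash
python3 -m jog '[[[-0.02,-0.036,0],[0,0,0]],[[-0.042,-0.073,0],[0,0,0]],[[-0.064,-0.11,0],[0,0,0]],[[-0.064,-0.11,0],[0,0,0]],[[-0.064,-0.11,0.03],[0,0,0]]]'
python3 -m jog '[[[0,0,0.03],[0,0,0]],[[0,0,0.053],[0,0,0]],[[0,0,0.053],[0,0,0]],[[0,0,0.053],[0,0,0]]]'
python3 - <<'E'
from h import *
print(delta([.567,.355,.112]).round(4))
E
```

```text
t: 20.3
tool_pos: [0.4919, 0.374, 0.169]
tool_rot: [-3.131, 0.212, -0.008]
contact_force: [0.9, 0.2, 0.4]
opening: 0.0003
grip_force: 0.0
t: 20.7
tool_pos: [0.4901, 0.3712, 0.1121]
tool_rot: [3.132, -0.217, -0.004]
contact_force: [0.4, 0.3, 0.7]
opening: 0.0003
grip_force: 0.0
[ 0.0784  0.0054 -0.0001]
```

```bash
python3 -m jog '[[[0.015,0.001,0],[0,0,0]],[[0.03,0.002,0],[0,0,0]],[[0.045,0.003,0],[0,0,0]],[[0.055,0.004,0],[0,0,0]],[[0.062,0.004,0],[0,0,0]]]'
python3 -m jog '[[[0.006,0,0],[0,0,0]],[[0.012,0,0],[0,0,0]],[[0.016,0,0],[0,0,0]],[[0.016,0,0],[0,0,0]]]'
python3 -m jog '[[[0.002,0,0],[0,0,0]],[[0.004,0,0],[0,0,0]],[[0.004,0,0],[0,0,0]]]'
```

```text
t: 21.2
tool_pos: [0.5532, 0.3591, 0.1138]
tool_rot: [-3.134, 0.218, -0.001]
contact_force: [-1.7, 0.6, 0.4]
opening: -0.0005
grip_force: 0.7
t: 21.6
tool_pos: [0.5651, 0.3574, 0.1125]
tool_rot: [3.133, -0.217, -0.011]
contact_force: [-7.9, -0.5, 4.2]
opening: 0.0001
grip_force: 4.1
t: 21.9
tool_pos: [0.5655, 0.3574, 0.1124]
tool_rot: [3.132, -0.215, -0.023]
contact_force: [-19.1, -0.0, 8.7]
opening: -0.0001
grip_force: 9.5
```

The force rose to 19 N with the tool stalled, so the lever is at its stop. I withdraw and check.

```bash
python3 -m jog '[[[-0.02,0,0],[0,0,0]],[[-0.06,0,0],[0,0,0]],[[-0.09,0,-0.01],[0,0,0]],[[-0.09,0,-0.05],[0,0,0]],[[-0.09,0,-0.1],[0,0,0]]]'
python3 -m jog '[[[0,0,0],[0,0,0]],[[0,0,0],[0,0,0]],[[0,0,0],[0,0,0]]]'
python3 - <<'E'
from h import *
s=optics.get_image("side")
cv2.imwrite("pics/end.png",cv2.resize(s["image"][100:300,150:400],None,fx=3,fy=3))
t=optics.get_image("top")
def ball(d,x0,x1,y0,y1):
    g=d["image"][y0:y1,x0:x1].max(2);m=(g<50).astype(np.uint8)
    n,l,st,c=cv2.connectedComponentsWithStats(m);
    return [(c[i]+[x0,y0]).round(1).tolist()+[int(st[i,4])] for i in range(1,n) if st[i,4]>6]
print(ball(s,180,215,120,160),ball(t,125,145,175,200))
P=np.array([.563,.3555,.072]);x=np.array([.974,-.224,0])
for a in(0,.8,1.0):
    X=P+.05*(np.sin(a-.5)*x+np.cos(a-.5)*np.array([0,0,1]));print(a,proj(s,X).round(1),proj(t,X).round(1))
E
```

```text
t: 22.4
tool_pos: [0.4796, 0.3685, 0.2108]
tool_rot: [3.131, -0.214, -0.008]
contact_force: [2.4, 0.6, 1.2]
opening: 0.0
grip_force: 0.0
t: 22.7
tool_pos: [0.4819, 0.369, 0.2123]
tool_rot: [3.133, -0.217, -0.001]
contact_force: [0.4, -0.7, -0.3]
opening: -0.0
grip_force: 0.0
[[201.2, 131.6, 31]] [[136.2, 180.3, 18]]
0 [[187.1 134.7]] [[132.8 194.7]]
0.8 [[198.  131.4]] [[135.1 183.5]]
1.0 [[200.7 131.8]] [[136. 181.]]
```

View pics/end.png

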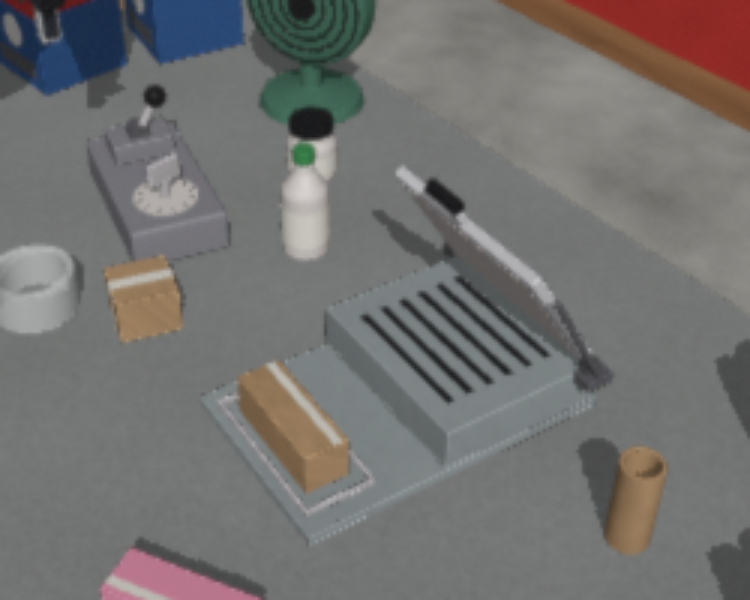

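The lever ball is at (201,132) in the side view and (136,180) in the top view, matching 1.0 rad. The carton is in the tray, the lid is in line with the rod, and the robot is clear of everything.

```bash
python3 -c "
from station import job;print(job.finish_job())"
```

```text
the job is handed in; nothing more can be done
None
```

I handed the job in at about 23 s of the 72 s: lid up in line with the gauge rod, carton flat in the tray, key wound to its stop, lever fully back, bystanders untouched as far as the pictures show; no verdict came back.

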